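# Bring the second leaf of a cookbook rest in line and test its hinge

### The job

The right leaf of the two-leaf cookbook rest stands too upright. Push it back until, let go and by itself, it stays in line with the left leaf, so that a big open cookbook would lie flat across both; its stiff hinge springs back a little, so look where it settles. Once it rests in line, test that it holds: press steadily on the upper half of its front face with about 3 N for half a second, let go, and leave it in line, with the left leaf and the things around as they were.

Things in the scene. Friction and masses are not known exactly. Their poses are not given: they have to be found in the camera images.
- book_rest: the cookbook rest: wooden base 170 x 330 mm held to the worktop by suction feet (it does not move), a book ledge along its front, lip 43 mm high and 60 mm in front of the hinge axis. Origin on the worktop under the middle of the common hinge axis, x to the back (away from the reader), y to its left along the hinge axis, z up
- leaf_right: the leaf to set, on the right (80 mm from the middle of the rest): plain pale wooden board 150 mm wide, 10 mm thick, reaching 200 mm above the hinge axis. Origin on the hinge axis (42 mm above the worktop), mid-width; z up along the leaf in its mid-plane, x out of its back, y along the hinge axis to the left; front face at x = -5 mm. It starts 0 to 9 degrees back from upright
- leaf_right_top (a point): middle of the top edge of the right leaf's front face, 200 mm up from the hinge axis, 5 mm in front of the mid-plane; axes as the leaf's. Its hinge slips back at about 7 to 12 N pushed at 3/4 of its height; let go, the leaf springs forward again by some 6 to 12 degrees, not the same every time, and stays. Pushed with under 5 N it only gives elastically (about 0.02 rad per N) and returns
- leaf_left: the reference leaf, on the left, same board, origin and axes as the right leaf's, 10 mm gap between them; it leans back 26 to 43 degrees from upright and has a stiffer hinge; not to be moved
- leaf_left_top (a point): middle of the top edge of the left leaf's front face, as on the right leaf
- cup: small handled espresso cup 63 x 86 mm, 50 mm high, left of the rest (bystander)
- lemon: lemon 82 x 54 x 50 mm, right of the rest (bystander)
- scoop: measuring spoon 114 mm long, right of the rest (bystander)
- spice_jar: spice jar, 47 mm wide, 88 mm high, behind the rest (bystander)
- mill: dark wooden pepper mill, 58 mm wide, 160 mm high, behind the rest (bystander)
- kitchen_timer: round white kitchen timer, 67 mm wide, 48 mm high, on the right near the robot (bystander)
- small_tin: short tin, 76 mm wide, 58 mm high, on the left near the robot (bystander)
- mug_plain: pale mug with a handle, 83 x 117 mm, 94 mm high, on the far left (bystander)

How it is judged:
By the outcome, as a careful person would: the job done as asked, in the order asked, and still so for the second after the job is handed in, with the robot touching nothing.
It also fails if it takes over 51 s, if anything falls off the work surface, if the arm or the gripper's body presses on something with over 40 N, if the wrist force passes 120 N, or if a joint passes its speed limit or range.

### The arm

A 7-joint arm with a two-finger parallel gripper is mounted at the origin on a cart in front of the work surface, level with it; the furniture and walls round the work are solid. World frame = base frame: x ahead of the robot, y to its left, z up, the work surface at z = 0. Lengths are in mm, angles in rad, forces in N, time in s.
With the tool pointing down it reaches from about 425 to 825 mm from the base axis. Payload 3.6 kg.
Tool frame: the origin (TCP) lies midway between the tips of the shut fingers; the grasp point (between the pads) lies 19 mm behind it (env.pinch_z is the distance from the TCP to the grasp point, in mm); y points along the fingers, x is the direction in which the jaws open and shut, and the axes are right-handed (so a half turn about y gives the same grasp; the last joint's range is limited). The gripper opens to 93 mm and grips with 3 to 60 N. Pads are 15 mm wide; open, the fingers measure 128 mm over their backs; the gripper's body (75 mm by 188 mm) begins 65 mm behind the grasp point.
Start: joints at [1.26, 0.615, -0.013, 1.423, 0.008, 1.103, -0.04], TCP at [182.64, -623.781, 196.14] pointing down, gripper open.
Joint ranges: [-3.12, 3.12], [-0.3, 2.06], [-1.34, 1.32], [0.26, 2.42], [-1.36, 4.5], [0.01, 1.98], [-2.84, 2.84]. Speed limits (rad/s): [2.79, 2.79, 3.14, 3.14, 3.14, 3.14, 3.14].

### API

Orientations are given as a 3x3 rotation matrix whose columns are the frame's x, y, z axes.
In Python, from rig import env, eyes gives the robot as it stands.
- The arm moves only by the shell command python3 -m handwheel 'ROWS'. ROWS is JSON, a list of rows, each an object with "slide": the shift along the world's x, y, z in cm, a list of three; "turn": the turn about the world's z in rad; "jaw": the finger opening in cm, from 0 to 9.3. A call has 1 to 8 rows; each row shifts and turns the commanded pose from where the row before left it; what a row does not reach is not made up. A row lasts 1/8 s, in which the tool goes at most 62.5 mm and 10.7 degrees, less where a joint would pass 70% of its speed; a pose out of reach is approached as far as the arm can. A call is refused whole if a number of a shift passes 6.25 or a number of a turn 0.188, either way. A call with a gripper value outside its range is refused whole. The fingers move at their own pace and stop on an object; the grip force is fixed at half the most. Time passes only in rows, so rows that do not move let the fingers close. It gives the time, the measured TCP pose, the force and the opening at its end, in the units of the state.
- env.get_state(): the state, without advancing time (a new reading comes with each control period).
- eyes.read_camera(name): name is "side" or "top" or "wrist"; returns a dict with "pixels" (480x640x3 uint8, red, green, blue), "range_z" (480x640 float32, mm along the optical axis (not along the pixel's ray), 0 where there is no reading), "intrinsics" (3x3 intrinsics, pixels), "R" (3x3) and "t" (3): a world point X has camera coordinates R X + t. Camera axes: x right, y down, z forward; pixel columns grow to the right and rows downward; lengths in mm; the calibration is good to about 2 mm. A picture is of the moment at which its call begins.
- env.close_job(): hands the job in, once; it reports no verdict.
The state is a dict: "clock": time; "qpos": joint angles; "dq": joint speeds; "tau": joint torques, N m; "tool_pos": TCP position; "orientation": TCP orientation; "force": force on the tool from outside, world axes, zero at the start; "moment": the same for the moment, N m; "finger_gap": finger opening in mm.
Only numpy, scipy, OpenCV 4.12 (cv2) and the standard library are available. Lean on these libraries where they do the work, as an engineer would, in place of code of your own. Each camera call takes 0.05 s, during which the arm holds its last target. There are 200 camera calls.

## Working session

There is one attempt and no reset: what is moved stays moved. The work goes in short steps, Python scripts to look and compute and a shell command to move; the robot and the scene stay as the last step left them, time stands still between calls to the robot, and variables do not carry over. Pictures are saved under pics/ and viewed, about 8 in all and at most 12, crops included, and the job is handed in when it is done.

```bash
mkdir -p pics; ls; cat > h.py <<'E'
from rig import env, eyes
import numpy as np, cv2
def cloud(c):
    K=c["intrinsics"];z=c["range_z"];v,u=np.mgrid[:480,:640]
    P=np.stack([(u-K[0,2])*z/K[0,0],(v-K[1,2])*z/K[1,1],z],-1)
    return (P-c["t"])@c["R"]   # R^T (P-t)
def proj(c,X):
    p=c["R"]@np.array(X)+c["t"];p=c["intrinsics"]@p;return p[:2]/p[2]
def save(c,n): cv2.imwrite("pics/"+n+".png",c["pixels"][:,:,::-1])
E
python3 - <<'E'
from h import *
for n in("side","top"):
    c=eyes.read_camera(n);save(c,n+"0");np.savez(n+"0.npz",**c)
    print(n,-c["R"].T@c["t"],c["R"][2])
s=env.get_state();print(s["clock"],s["tool_pos"],s["orientation"],s["force"],s["finger_gap"])
E
```

```text
pics
side [ -81.10434843 -799.14971631 1436.30580721] [ 0.3817232   0.50701996 -0.77279891]
top [ 250.51144305   55.99842672 1466.35564222] [ 0.202491   -0.00902276 -0.97924256]
0.1 [ 182.44238913 -623.09344603  195.09836281] [[ 2.81048088e-01 -6.51999980e-04  9.59693465e-01]
 [-9.59690942e-01  2.20087440e-03  2.81048844e-01]
 [-2.29540862e-03 -9.99997366e-01 -7.16693516e-06]] [-0.22206761  0.29653591  0.22021824] 93.21790514923362
```

View pics/side0.png

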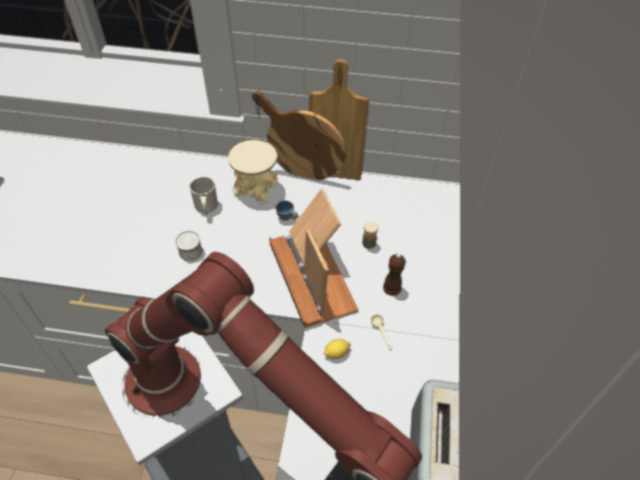

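View pics/top0.png

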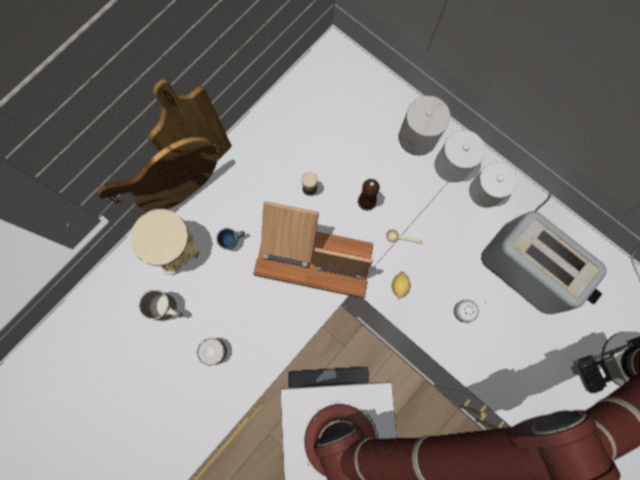

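```bash
python3 - <<'E'
from h import *
for n in("top","side"):
    c=dict(np.load(n+"0.npz"));P=cloud(c);hsv=cv2.cvtColor(c["pixels"],cv2.COLOR_RGB2HSV)
    roi=np.zeros((480,640),bool)
    if n=="top": roi[195:302,250:378]=1
    else: roi[185:330,265:360]=1
    z=P[...,2]
    m=roi&(z>8)&(c["range_z"]>0)&(hsv[...,1]>70)
    print(n,m.sum(),np.histogram(z[m],bins=np.arange(0,280,10))[0])
    def plane(p):
        q=p.mean(0);
        for _ in range(5):
            u,s,v=np.linalg.svd(p-q,full_matrices=False);d=(p-q)@v[2];p=p[abs(d)<max(2.5*np.median(abs(d)),1.5)];q=p.mean(0)
        return q,v[2],len(p),np.abs(d).mean()
    seed={"top":[(288,230),(340,262)],"side":[(318,225),(315,275)]}[n]
    for s in seed:
        w=P[s[1]-10:s[1]+11,s[0]-8:s[0]+9].reshape(-1,3)
        print(s,plane(w[w[:,2]>50]))
    if n=="top":
        q=P[230-15:230+16,288-15:288+16].reshape(-1,3);q,nn,_,_=plane(q)
        sel=m&(abs((P-q)@nn)<4)&(z>60);p=P[sel];q,nn,k,e=plane(p);nn*=np.sign(nn[2]);print("left plane",q,nn,k,e,"lean",np.degrees(np.arcsin(nn[2])),"yaw",np.degrees(np.arctan2(-nn[1],-nn[0])))
        # base rectangle
        b=m&(z<60);r=cv2.minAreaRect(P[b][:,:2].astype(np.float32));print("low rect",r)
        for lo in (10,20,30,40): print(lo,cv2.minAreaRect(P[roi&(z>lo)&(z<lo+10)][:,:2].astype(np.float32)))
        rt=m&(z>200);print("high",np.c_[P[rt].min(0),P[rt].max(0)])
E
```

```text
top 7004 [ 29 974 971 855 327  76 203 196 215 191 210 231 221 217 218 225 219 235
 235 234 297  75  63 125 162   0   0]
(288, 230) (array([574.97027158, 105.19698055, 156.90244194]), array([-0.04722161, -0.99750093, -0.05255491]), 357, np.float64(11.556339891935135))
(340, 262) (array([472.76583619, -29.7182366 , 158.74996145]), array([-0.96065416,  0.27366702,  0.04743354]), 254, np.float64(0.46515472323512963))
left plane [572.62132654 105.80427103 138.43958863] [-0.79312992  0.21823601  0.56861057] 2210 1.2352801229964023 lean 34.653393168371686 yaw -15.384665117650767
low rect ((576.0476684570312, 23.155960083007812), (328.4380187988281, 294.5740966796875), 74.89572143554688)
10 ((557.9754638671875, 32.15245056152344), (375.3936767578125, 318.5721130371094), 87.37161254882812)
20 ((566.4283447265625, 27.44073486328125), (329.99951171875, 275.5501403808594), 75.35990142822266)
30 ((574.0655517578125, 24.180145263671875), (328.580078125, 289.9087829589844), 74.83955383300781)
40 ((575.4411010742188, 30.851837158203125), (324.9643859863281, 305.6671447753906), 77.79856872558594)
high [[ 455.23200052  644.07664742]
 [-102.77816549  164.03110022]
 [ 200.05473264  248.13878314]]
side 6115 [  83 1221  931  737  219   69  133  134  120  109   94  112  176  174
  178  192  177  182  197  200  181   69   62  118  112    1    0]
(318, 225) (array([579.32049872,  95.37395333, 150.60600089]), array([-0.79793478,  0.22803738,  0.55794179]), 296, np.float64(1.634977807675149))
(315, 275) (array([469.25103407, -42.78135779, 144.5781801 ]), array([-0.96424964,  0.26126856,  0.04428737]), 298, np.float64(0.5754817167180222))
```

```bash
python3 -m handwheel '[{"slide":[3.3,4.88,0],"turn":-0.184,"jaw":0},{"slide":[3.3,4.88,0],"turn":-0.184,"jaw":0},{"slide":[3.3,4.88,0],"turn":-0.184,"jaw":0},{"slide":[3.3,4.88,0],"turn":0,"jaw":0},{"slide":[3.3,4.88,0],"turn":0,"jaw":0},{"slide":[3.3,4.88,0],"turn":0,"jaw":0},{"slide":[0,0,0],"turn":0,"jaw":0},{"slide":[0,0,0],"turn":0,"jaw":0}]'; python3 -c "
from h import *
print(env.get_state()['orientation'])"
```

```text
clock: 1.1
tool_pos: [380.1, -331.3, 196.0]
orientation: [[-0.264, -0.001, 0.965], [-0.965, -0.0, -0.264], [0.0, -1.0, -0.001]]
force: [-0.6, -0.0, 0.2]
finger_gap: 17.4
[[-2.63926104e-01 -8.72514696e-04  9.64542508e-01]
 [-9.64542780e-01 -2.67170721e-04 -2.63926420e-01]
 [ 4.87977197e-04 -9.99999584e-01 -7.71064422e-04]]
```

```bash
python3 -m handwheel '[{"slide":[1.1,6.08,-0.06],"turn":0,"jaw":0},{"slide":[1.1,6.08,-0.06],"turn":0,"jaw":0},{"slide":[1.1,6.08,-0.06],"turn":0,"jaw":0},{"slide":[1.1,6.08,-0.06],"turn":0,"jaw":0},{"slide":[1.1,6.08,-0.06],"turn":0,"jaw":0},{"slide":[0,0,0],"turn":0,"jaw":0},{"slide":[0,0,0],"turn":0,"jaw":0}]'
cat > lean.py <<'E'
from h import *
import sys
yaw=np.radians(15.4);xb=np.array([np.cos(yaw),-np.sin(yaw),0]);yb=np.array([np.sin(yaw),np.cos(yaw),0]);zz=np.array([0,0,1.])
H=463.4
def lean(c,P,side):
    a,b,z=P@xb-H,P@yb-176,P[...,2]-42
    lo,hi=(10,150) if side=="L" else (-150,-10)
    r=np.hypot(a,z);th=np.arctan2(a,z)
    m=(b>lo)&(b<hi)&(r>60)&(r<192)&(c["range_z"]>0)&(th>-.1)&(th<1)
    # lean from front face offset: a cos - z sin = -5
    if m.sum()<50: return None
    t=np.arctan2(a,z)+np.arcsin(5/r)
    t0=np.median(t[m])
    k=m&(abs(t-t0)<.06)
    A=np.c_[z[k],np.ones(k.sum())]
    s=np.linalg.lstsq(A,a[k],rcond=None)[0]
    return np.round([np.degrees(np.median(t[k])),np.degrees(np.arctan(s[0])),k.sum()],2)
if __name__=="__main__":
    for n in ("top","side"):
        c=eyes.read_camera(n);P=cloud(c)
        if len(sys.argv)>1: save(c,n+sys.argv[1])
        print(n,"L",lean(c,P,"L"),"R",lean(c,P,"R"))
    s=env.get_state();p=s["tool_pos"];print(s["clock"],p,"xb,yb",p@xb,p@yb,"Fxb",s["force"]@xb,s["force"])
E
python3 lean.py 1; python3 - <<'E'
from lean import *
for n in("top","side"):
    c=dict(np.load(n+"0.npz"));P=cloud(c);print(n,lean(c,P,"L"),lean(c,P,"R"))
E
```

```text
clock: 1.98
tool_pos: [435.4, -29.3, 193.0]
orientation: [[-0.267, -0.0, 0.964], [-0.964, -0.001, -0.267], [0.001, -1.0, -0.0]]
force: [-0.1, -0.2, -0.2]
finger_gap: 0.5
top L [  34.63   34.49 1783.  ] R [ 2.5   2.86 65.  ]
side L [ 34.97  34.27 712.  ] R [  3.04   2.7  300.  ]
2.075 [435.32083724 -29.86262931 193.02873677] xb,yb 427.6210224448816 86.81168772142667 Fxb 0.09417290649773045 [-0.14739751 -0.88974856 -0.62083902]
top [  34.62   34.55 1783.  ] [  2.6    2.69 595.  ]
side [  34.99   34.52 1115.  ] [  2.97   2.82 612.  ]lean.py:12: RuntimeWarning: invalid value encountered in arcsin
  t=np.arctan2(a,z)+np.arcsin(5/r)
lean.py:12: RuntimeWarning: invalid value encountered in arcsin
  t=np.arctan2(a,z)+np.arcsin(5/r)
```

View pics/side1.png

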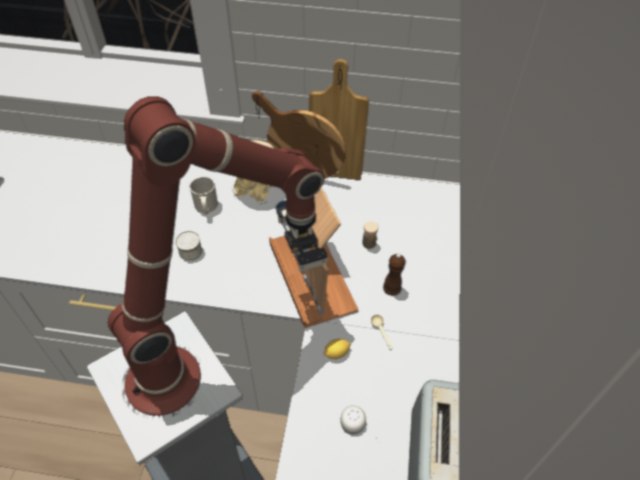

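```bash
python3 -m handwheel '[{"slide":[0.96,-0.27,0],"turn":0,"jaw":0},{"slide":[0.96,-0.27,0],"turn":0,"jaw":0},{"slide":[0.96,-0.27,0],"turn":0,"jaw":0},{"slide":[0.96,-0.27,-0.1],"turn":0,"jaw":0},{"slide":[0.96,-0.27,-0.1],"turn":0,"jaw":0},{"slide":[0.96,-0.27,-0.2],"turn":0,"jaw":0},{"slide":[0.96,-0.27,-0.2],"turn":0,"jaw":0},{"slide":[0,0,0],"turn":0,"jaw":0}]'; python3 lean.py 2>/dev/null
```

```text
clock: 3.08
tool_pos: [501.5, -45.5, 187.1]
orientation: [[-0.264, -0.004, 0.965], [-0.965, 0.001, -0.264], [0.0, -1.0, -0.005]]
force: [-7.3, 1.6, 7.4]
finger_gap: 0.5
top L [  34.62   34.63 1739.  ] R [ 14.91  15.25 303.  ]
side L [ 35.01  32.99 290.  ] R [ 15.32  15.05 739.  ]
3.175 [501.04370704 -45.33723028 187.16929634] xb,yb 495.09351412345825 89.34580618120367 Fxb -6.544391645729205 [-6.51564207  0.98921112  8.69102948]
```

```bash
python3 -m handwheel '[{"slide":[0.77,-0.21,-0.2],"turn":0,"jaw":0},{"slide":[0.77,-0.21,-0.25],"turn":0,"jaw":0},{"slide":[0.77,-0.21,-0.3],"turn":0,"jaw":0},{"slide":[0.77,-0.21,-0.35],"turn":0,"jaw":0},{"slide":[0.77,-0.21,-0.4],"turn":0,"jaw":0},{"slide":[0.77,-0.21,-0.45],"turn":0,"jaw":0},{"slide":[0.77,-0.21,-0.5],"turn":0,"jaw":0},{"slide":[0,0,0],"turn":0,"jaw":0}]'; python3 lean.py 2>/dev/null
```

```text
clock: 4.18
tool_pos: [556.0, -60.4, 162.4]
orientation: [[-0.264, -0.003, 0.965], [-0.965, 0.0, -0.264], [0.0, -1.0, -0.003]]
force: [-5.1, 1.5, 5.0]
finger_gap: 0.4
top L [  34.57   34.57 1789.  ] R [ 35.44  35.42 701.  ]
side L [  34.98   34.45 1089.  ] R [  35.96   35.11 1188.  ]
4.275 [555.70265748 -60.37533568 162.58554447] xb,yb 551.7834179265561 89.36265654228856 Fxb -5.453070497767095 [-5.51016341  0.53000956  6.21072313]
```

```bash
python3 -m handwheel '[{"slide":[-0.96,0.27,0.3],"turn":0,"jaw":0},{"slide":[-0.96,0.27,0.3],"turn":0,"jaw":0},{"slide":[-0.96,0.27,0],"turn":0,"jaw":0},{"slide":[-0.96,0.27,0],"turn":0,"jaw":0},{"slide":[-0.96,0.27,0],"turn":0,"jaw":0},{"slide":[0,0,0],"turn":0,"jaw":0}]'; python3 lean.py 2 2>/dev/null; python3 - <<'E'
from h import *
c=eyes.read_camera("wrist");save(c,"wrist2")
a=cv2.imread("pics/side2.png")[180:340,230:400];cv2.imwrite("pics/s2c.png",cv2.resize(a,None,fx=3.5,fy=3.5,interpolation=2))
E
```

```text
clock: 5.03
tool_pos: [508.0, -46.8, 168.5]
orientation: [[-0.264, -0.001, 0.965], [-0.965, 0.0, -0.264], [-0.0, -1.0, -0.001]]
force: [0.2, 1.0, 0.9]
finger_gap: 0.8
top L [  34.59   34.52 1753.  ] R [ 25.88  25.84 284.  ]
side L [ 35.28  33.52 361.  ] R [ 26.48  26.11 775.  ]
5.125 [508.99793301 -47.14235467 168.66647483] xb,yb 503.2415086563237 89.7177874220966 Fxb -0.7132821025247904 [-0.68765895  0.1894638   0.0144333 ]
```

View pics/s2c.png

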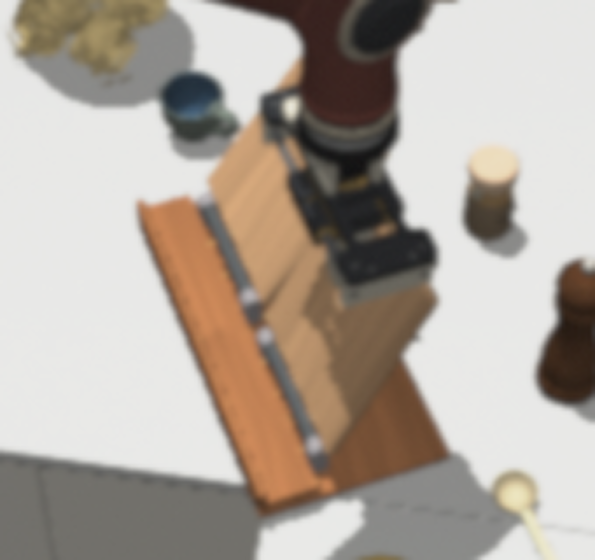

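View pics/wrist2.png

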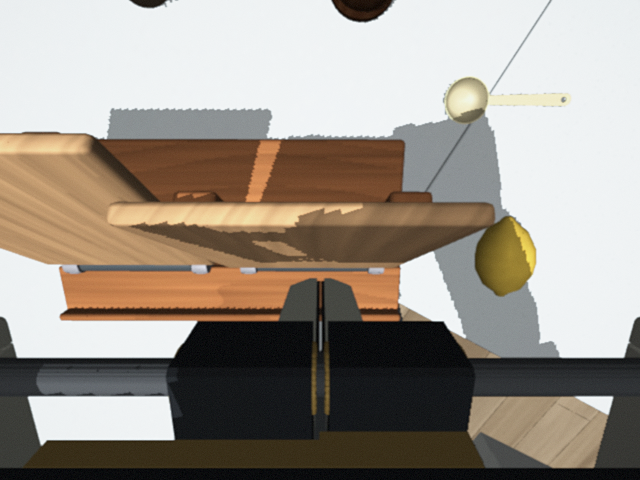

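```bash
python3 -m handwheel '[{"slide":[0.87,-0.24,-0.2],"turn":0,"jaw":0},{"slide":[0.87,-0.24,-0.2],"turn":0,"jaw":0},{"slide":[0.87,-0.24,-0.25],"turn":0,"jaw":0},{"slide":[0.87,-0.24,-0.25],"turn":0,"jaw":0},{"slide":[0.87,-0.24,-0.3],"turn":0,"jaw":0},{"slide":[0.87,-0.24,-0.3],"turn":0,"jaw":0},{"slide":[0.87,-0.24,-0.4],"turn":0,"jaw":0},{"slide":[0,0,0],"turn":0,"jaw":0}]'; python3 lean.py 3 2>/dev/null
```

```text
clock: 6.18
tool_pos: [563.9, -62.6, 146.8]
orientation: [[-0.264, -0.015, 0.964], [-0.965, 0.003, -0.264], [0.001, -1.0, -0.015]]
force: [-9.6, 2.1, 0.1]
finger_gap: 0.8
top L [  34.65   34.61 1803.  ] R [ 41.2  40.8 729. ]
side L [  35.03   34.52 1173.  ] R [  41.55   41.12 1229.  ]
6.275 [563.6666967  -62.46148764 147.13178012] xb,yb 560.0155019593144 89.46630635218308 Fxb -10.409666711390658 [-10.33583111   1.67550061   0.86313116]
```

```bash
python3 -m handwheel '[{"slide":[-0.96,0.27,0.2],"turn":0,"jaw":0},{"slide":[-0.96,0.27,0.2],"turn":0,"jaw":0},{"slide":[-0.96,0.27,0.2],"turn":0,"jaw":0},{"slide":[-0.96,0.27,0],"turn":0,"jaw":0},{"slide":[0,0,0],"turn":0,"jaw":0}]'; python3 lean.py 4 2>/dev/null
```

```text
clock: 6.9
tool_pos: [530.7, -52.8, 155.6]
orientation: [[-0.264, 0.0, 0.965], [-0.965, 0.0, -0.264], [-0.0, -1.0, -0.0]]
force: [0.9, -1.5, 0.7]
finger_gap: 0.5
top L [  34.59   34.61 1769.  ] R [ 31.83  31.71 452.  ]
side L [ 35.05  34.25 753.  ] R [ 32.34  31.95 919.  ]
7.0 [531.50530243 -53.13139348 155.56030344] xb,yb 526.531185967874 89.92075226269445 Fxb 0.06358832201184239 [-0.12894619 -0.70758962 -0.2796643 ]
```

```bash
python3 -m handwheel '[{"slide":[0.9,-0.25,-0.2],"turn":0,"jaw":0},{"slide":[0.9,-0.25,-0.2],"turn":0,"jaw":0},{"slide":[0.9,-0.25,-0.2],"turn":0,"jaw":0},{"slide":[0.9,-0.25,-0.25],"turn":0,"jaw":0},{"slide":[0.9,-0.25,-0.25],"turn":0,"jaw":0},{"slide":[0,0,0],"turn":0,"jaw":0}]'; python3 lean.py 5 2>/dev/null
```

```text
clock: 7.75
tool_pos: [571.5, -64.6, 142.2]
orientation: [[-0.264, -0.013, 0.964], [-0.965, 0.002, -0.264], [0.001, -1.0, -0.013]]
force: [-7.3, 2.0, 1.8]
finger_gap: 0.3
top L [  34.63   34.5  1785.  ] R [ 44.14  44.31 778.  ]
side L [  35.07   34.44 1212.  ] R [  44.54   43.82 1277.  ]
7.85 [571.27158661 -64.49502572 142.43559462] xb,yb 567.8873598463158 89.52530667725418 Fxb -9.082803305679029 [-8.62193677  2.90120861  1.42576393]
```

```bash
python3 -m handwheel '[{"slide":[-0.96,0.27,0.2],"turn":0,"jaw":0},{"slide":[-0.96,0.27,0.2],"turn":0,"jaw":0},{"slide":[-0.96,0.27,0.2],"turn":0,"jaw":0},{"slide":[-0.96,0.27,0],"turn":0,"jaw":0},{"slide":[0,0,0],"turn":0,"jaw":0}]'; python3 lean.py 6 2>/dev/null
```

```text
clock: 8.48
tool_pos: [537.2, -54.5, 150.5]
orientation: [[-0.264, -0.0, 0.965], [-0.965, 0.0, -0.264], [-0.0, -1.0, -0.0]]
force: [0.9, 0.1, -0.9]
finger_gap: 0.6
top L [  34.58   34.52 1789.  ] R [ 35.02  34.8  483.  ]
side L [ 35.06  34.51 862.  ] R [ 35.46  34.94 961.  ]
8.575 [538.09146321 -54.8853167  150.52943704] xb,yb 533.3466383503232 89.97879822935407 Fxb -0.039142049375189614 [-0.1108917  -0.25519325 -0.58877646]
```

```bash
cat >> lean.py <<'E'
    F=[s["force"]]
    for _ in range(4):
        eyes.read_camera("top");F.append(env.get_state()["force"])
    F=np.array(F);n=np.cos(.61)*(F@xb)-np.sin(.61)*F[:,2];print("N",n.round(1),n.mean().round(2),"mag",np.linalg.norm(F.mean(0)).round(2))
E
python3 lean.py 2>/dev/null; python3 -m handwheel '[{"slide":[0.28,-0.08,-0.2],"turn":0,"jaw":0},{"slide":[0.28,-0.08,-0.2],"turn":0,"jaw":0},{"slide":[0.28,-0.08,-0.2],"turn":0,"jaw":0},{"slide":[0.28,-0.08,-0.2],"turn":0,"jaw":0}]'; python3 lean.py 2>/dev/null
```

```text
top L [  34.62   34.58 1786.  ] R [ 35.02  34.84 498.  ]
side L [ 34.99  34.57 889.  ] R [ 35.56  34.85 942.  ]
8.675 [538.22834314 -54.88127066 150.49370398] xb,yb 533.4775292118471 90.01904830496746 Fxb 0.2070803217922785 [ 0.18619447 -0.10382396 -0.38676107]
N [ 0.4 -0.3 -0.4 -0.1  0.3] -0.0 mag 0.18
clock: 9.38
tool_pos: [549.0, -57.9, 142.6]
orientation: [[-0.264, -0.001, 0.965], [-0.965, 0.0, -0.264], [-0.0, -1.0, -0.001]]
force: [-2.1, -0.5, 3.1]
finger_gap: 0.8
top L [  34.62   34.68 1787.  ] R [ 37.79  37.2  576.  ]
side L [ 35.08  34.44 999.  ] R [  38.33   37.82 1014.  ]
9.475 [549.05832576 -57.96351636 142.50817958] xb,yb 544.7371748780035 89.92343752950471 Fxb -1.4076009174189343 [-1.64394143 -0.66771371  2.39445078]
N [-2.5 -2.1 -2.2 -2.  -2.9] -2.34 mag 2.54
```

```bash
python3 -m handwheel '[{"slide":[0.2,-0.05,-0.14],"turn":0,"jaw":0},{"slide":[0,0,0],"turn":0,"jaw":0}]'; python3 lean.py 7 2>/dev/null
```

```text
clock: 9.93
tool_pos: [550.9, -58.5, 141.2]
orientation: [[-0.264, -0.0, 0.965], [-0.965, 0.0, -0.264], [0.0, -1.0, -0.0]]
force: [-1.9, 0.2, 2.8]
finger_gap: 0.4
top L [  34.61   34.46 1796.  ] R [ 38.6   38.22 575.  ]
side L [  35.05   34.6  1014.  ] R [  38.97   38.75 1021.  ]
10.025 [550.84719531 -58.43372408 141.21820843] xb,yb 546.5866823329197 89.94515767538458 Fxb -2.020308751105189 [-1.73705838  1.30149045  2.43527937]
N [-3.1 -3.1 -3.2 -2.5 -2.6] -2.89 mag 3.05
```

Pressing at about 2.9 N. I'll hold a bit longer so the half second is clear, then withdraw along the normal.

```bash
python3 -m handwheel '[{"slide":[0.02,-0.01,-0.01],"turn":0,"jaw":0},{"slide":[0,0,0],"turn":0,"jaw":0},{"slide":[0,0,0],"turn":0,"jaw":0},{"slide":[0,0,0],"turn":0,"jaw":0},{"slide":[0,0,0],"turn":0,"jaw":0},{"slide":[0,0,0],"turn":0,"jaw":0}]'; python3 lean.py 2>/dev/null
python3 -m handwheel '[{"slide":[-0.5,0.14,0.34],"turn":0,"jaw":0},{"slide":[-0.5,0.14,0.34],"turn":0,"jaw":0},{"slide":[-0.8,0.22,0.5],"turn":0,"jaw":0},{"slide":[-1.5,0.41,1],"turn":0,"jaw":0},{"slide":[-2,0.5,1.5],"turn":0,"jaw":0},{"slide":[-2,0.5,1.5],"turn":0,"jaw":0},{"slide":[-2,0.5,1.5],"turn":0,"jaw":0},{"slide":[0,0,0],"turn":0,"jaw":0}]'; python3 lean.py 8 2>/dev/null
```

```text
clock: 10.98
tool_pos: [551.1, -58.5, 141.1]
orientation: [[-0.264, -0.0, 0.965], [-0.965, 0.0, -0.264], [-0.0, -1.0, -0.0]]
force: [-2.7, -0.1, 2.5]
finger_gap: 0.3
top L [  34.61   34.64 1800.  ] R [ 38.69  38.78 583.  ]
side L [  35.09   34.45 1016.  ] R [  39.15   38.83 1027.  ]
11.075 [551.14642337 -58.54726604 141.08709497] xb,yb 546.9053184939786 89.91515423491342 Fxb -2.906401176500533 [-2.44750898  2.05895845  3.03802177]
N [-4.1 -3.9 -2.7 -2.9 -3. ] -3.33 mag 3.35
clock: 12.28
tool_pos: [457.6, -34.1, 209.5]
orientation: [[-0.263, 0.003, 0.965], [-0.965, 0.0, -0.263], [-0.001, -1.0, 0.003]]
force: [-0.1, 0.3, 0.1]
finger_gap: 0.5
top L [  34.57   34.53 1753.  ] R [ 34.96  35.36 242.  ]
side L [ 34.98  33.77 280.  ] R [  35.34   34.93 1311.  ]
12.375 [458.56016843 -34.54495974 208.23396665] xb,yb 451.2693763362102 88.46882103807756 Fxb 0.12400835154648102 [ 0.22404443  0.3464121  -1.10230089]
N [ 0.7 -0.3  0.6 -0.4 -0.1] 0.1 mag 0.57
```

```bash
python3 -m handwheel '[{"slide":[-1,-6,0.5],"turn":0,"jaw":0},{"slide":[-1,-6,0.5],"turn":0,"jaw":0},{"slide":[-1,-6,0],"turn":0,"jaw":0},{"slide":[-1,-6,0],"turn":0,"jaw":0},{"slide":[-3.3,-4.8,0],"turn":0,"jaw":0},{"slide":[-3.3,-4.8,0],"turn":0,"jaw":0},{"slide":[-3.3,-4.8,0],"turn":0,"jaw":0},{"slide":[-3.3,-4.8,0],"turn":0,"jaw":0}]'; python3 lean.py 9 2>/dev/null; python3 - <<'E'
import cv2,numpy as np
for n in("top","side"):
    a,b=cv2.imread(f"pics/{n}0.png"),cv2.imread(f"pics/{n}9.png")
    d=(cv2.absdiff(a,b).max(2)>40).astype(np.uint8)
    k,_,st,_=cv2.connectedComponentsWithStats(cv2.dilate(d,np.ones((3,3))))
    print(n,[list(s) for s in st[1:] if s[4]>25])
cv2.imwrite("pics/both9.png",np.hstack([cv2.imread("pics/top9.png")[90:400,100:500],cv2.imread("pics/side9.png")[90:400,100:460]]))
E
```

```text
clock: 13.58
tool_pos: [285.2, -468.2, 217.3]
orientation: [[-0.264, -0.0, 0.965], [-0.965, 0.001, -0.264], [-0.0, -1.0, -0.0]]
force: [0.9, -0.3, 1.1]
finger_gap: 0.6
top L [  34.61   34.58 1794.  ] R [  34.92   34.86 1838.  ]
side L [  35.03   34.66 1305.  ] R [  35.36   34.96 1491.  ]
13.675 [ 279.02713349 -473.19609868  217.24469183] xb,yb 394.6688958313969 -382.1088217970861 Fxb -0.5711114217703949 [-0.52729571  0.23628925 -0.45410997]
N [-0.2 -0.8 -0.7 -0.   0.3] -0.29 mag 0.36
top [[np.int32(313), np.int32(212), np.int32(75), np.int32(68), np.int32(2951)], [np.int32(372), np.int32(282), np.int32(268), np.int32(198), np.int32(30717)], [np.int32(367), np.int32(401), np.int32(28), np.int32(15), np.int32(233)], [np.int32(357), np.int32(406), np.int32(9), np.int32(5), np.int32(43)], [np.int32(352), np.int32(424), np.int32(8), np.int32(7), np.int32(30)], [np.int32(334), np.int32(431), np.int32(17), np.int32(9), np.int32(86)], [np.int32(310), np.int32(437), np.int32(20), np.int32(26), np.int32(257)], [np.int32(335), np.int32(436), np.int32(35), np.int32(44), np.int32(610)], [np.int32
[... 187 characters left out ...]
0), np.int32(311), np.int32(42281)], [np.int32(166), np.int32(303), np.int32(8), np.int32(4), np.int32(28)], [np.int32(104), np.int32(323), np.int32(27), np.int32(46), np.int32(462)], [np.int32(126), np.int32(324), np.int32(15), np.int32(11), np.int32(99)], [np.int32(121), np.int32(335), np.int32(29), np.int32(27), np.int32(363)], [np.int32(199), np.int32(378), np.int32(8), np.int32(9), np.int32(51)], [np.int32(202), np.int32(388), np.int32(24), np.int32(24), np.int32(257)], [np.int32(144), np.int32(400), np.int32(8), np.int32(11), np.int32(57)], [np.int32(173), np.int32(420), np.int32(20), np.int32(12), np.int32(152)], [np.int32(274), np.int32(475), np.int32(12), np.int32(5), np.int32(47)]]
```

View pics/both9.png

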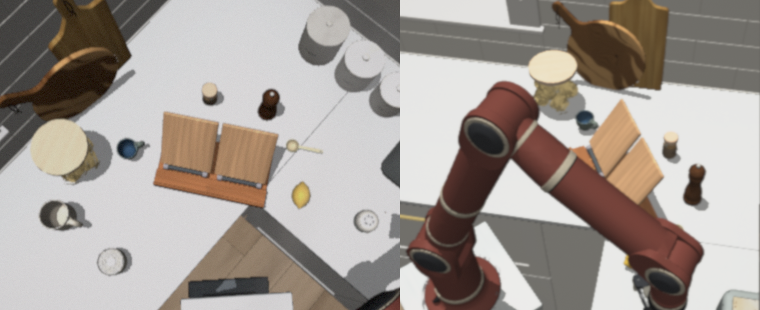

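```bash
python3 -c "
from rig import env
print(env.close_job())"
```

```text
the job is handed in; nothing more can be done
None
```

The right leaf now rests in line with the left one and held in the press test. I handed the job in at about 14 s of the 51 s.

- **Setting the leaf:** I pushed it back three times to leans of about 35.5°, 41° and 44°. It sprang back about 9° each time, settling at 26°, 32° and 35.0°.
- **Press test:** I pressed the upper half of its front face at about 3 N for just over a second. The averaged readings rose from 2.9 to 3.3 N, with single readings of 2.5 to 4.1 N. The leaf gave about 3.7° while pressed and returned on release.
- **Final check, arm clear:** The top camera shows the right leaf at 34.9° and the left at 34.6°. The side camera shows 35.4° and 35.0°. That is within about 0.4° of each other, with the right leaf very slightly further back, and the left leaf is unchanged.
- **Things around:** Comparing the top picture before and after shows changes only at the right leaf, its shadow and where the arm is. The side view could not confirm this fully, because the arm covers part of it.
- **Disagreement:** While pushing, the measured tool position sat up to 14 mm past the leaf's face. My explanation is that the finger touches about 23 mm above the tip, so I allowed for that in the press and the contact point is an estimate.

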